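Knock a jammed batten out of a panel's keepers

ROBOT

A 6-joint arm with a two-finger parallel gripper is mounted at the origin on the work surface. World frame = base frame: x ahead of the robot, y to its left, z up, the work surface at z = 0. Lengths are in m, angles in degrees, forces in N, time in s.
With the tool pointing down it reaches from about 0.225 to 0.725 m from the base axis. Payload 3.1 kg.
Tool frame: the origin (TCP) lies between the finger pads; the fingertips stand 14 mm ahead of it and the grasp point (between the pads) lies 5 mm behind it (robot.tips_ahead is the distance from the TCP to the fingertips, in m); z points along the fingers, y is the direction in which the jaws open and shut (so a half turn about z gives the same grasp; the last joint's range is limited). The gripper opens to 85 mm and grips with 20 to 120 N. Pads are 22 mm wide; open, the fingers measure 114 mm over their backs; the gripper's body (76 mm by 85 mm) begins 54 mm behind the grasp point. The pads swing forward as they close: fully open they stand 13 mm farther back than shut.
Start: joints at [-79.859, 2.75, 5.684, 92.934, 0, 82.678], TCP at [0.158, -0.501, 0.245] pointing down, gripper open.
Joint ranges: [-166.93, 166.93], [-56.73, 111.36], [-69.38, 81.34], [-121.58, 131.49], [-85.45, 84.26], [-180, 180]. Speed limits (degrees/s): [159.86, 159.86, 180, 180, 180, 180].

INTERFACE

Orientations are given as [roll, pitch, yaw] about the fixed x, y, z axes, in that order (R = Rz(yaw) Ry(pitch) Rx(roll)).
In Python, from cell import state, imaging, robot gives the robot as it stands. The module is installed in compiled form; this text tells all that it offers.
- The arm moves only by the tool send_rows, never from a script. Its argument "steps" is a list of rows, each an object of numbers: "x", "y", "z": the shift along the tool's x, y, z in mm; "rx", "ry", "rz": the turn, a rotation vector about the tool's x, y, z in rad. A call has 1 to 20 rows; each row shifts and turns the commanded pose from where the row before left it, along the tool's axes as they then stand; what a row does not reach is not made up. A row lasts 1/12 s, in which the tool goes at most 41.7 mm and 7.16 degrees, less where a joint would pass 70% of its speed; a pose out of reach is approached as far as the arm can. A call with a gripper value outside its range is refused whole. "fingers" is the opening, from 0 (shut) to 1 (fully open), set as the call begins (left out, the last holds). The fingers move at their own pace and stop on an object; the grip force is fixed at half the most. Time passes only in rows, so rows that do not move let the fingers close. It gives the time, the measured TCP pose, the force and the opening at its end, in the units of the state.
- state(): the state, without advancing time (a new reading comes with each control period).
- imaging.snapshot(name): name is "side" or "top" or "wrist"; returns (picture, depth): 480x640x3 uint8, red, green, blue; 480x640 float32, m along the optical axis (not along the pixel's ray), 0 where there is no reading.
- imaging.calibration(name): a dict with "vfov" (degrees; the focal length in pixels is half the picture's height over the tangent of half this angle, whatever the lens; pixels are square), "cx", "cy" (the principal point, pixels), "R" (3x3) and "t" (3): a world point X has camera coordinates R X + t. Camera axes: x right, y down, z forward; pixel columns grow to the right and rows downward; lengths in m; the calibration is good to about 2 mm. The wrist camera is an equidistant fisheye: a pixel r from the principal point sees the ray r / f radians off the axis. A picture is of the moment at which its call begins: read the wrist's pose just before it. calibration takes no time and is no camera call; for the wrist camera it gives the pose at the moment of the call.
- robot.finish_job(): hands the job in, once; it reports no verdict.
The state is a dict: "t": time; "qpos": joint angles; "qd": joint speeds; "joint_torque": joint torques, N m; "tool_pos": TCP position; "orientation": TCP orientation; "ft_force": force on the tool from outside, world axes, zero at the start; "wrist_torque": the same for the moment, N m; "width": finger opening in m.
Only numpy, scipy, OpenCV 4.12 (cv2) and the standard library are available. Lean on these libraries where they do the work, as an engineer would, in place of code of your own. Each camera call takes 0.05 s, during which the arm holds its last target.

TASK

The light wooden batten on the back of the panel is jammed under its keepers. Pick up the wooden tapping block and use it to knock the batten along by the end of its low tail, just far enough that both its feet come clear of the keepers, without touching the batten with the gripper or arm while it is stuck; put the block back down on the bench on one of its long sides. Then lift the batten out, lay it lengthwise in the plywood tray standing on its feet, without dropping it, and leave everything else where it is.

Things in the scene. Friction and masses are not known exactly. Their poses are not given: they have to be found in the camera images.
- panel: Old wooden painting panel, fixed face down on the bench. Origin under its centre at bench height; x across, y along, z up. 170 mm (x) by 300 mm (y); its upper surface (its back) is 30 mm above the bench. The jammed batten lies along its centre line and slides along y: it is to be knocked toward the panel's +y, and takes about 10 to 18 N to slide while pinched.
- keepers (a point): Centre of the four keepers, on the panel's back; axes as the panel's. Wooden keepers stand in pairs at y = -45 and +45 mm: each 30 mm long (y), 17.5 mm high, from 14 to 40 mm either side of the centre line. Their lips overhang and pinch the batten's feet. Feet are clear when the batten is slid 31 to 59 mm, best 45; farther, the rear foot goes under the front pair.
- batten_mid (a point): Jammed batten, light wood: upright rib 16 mm thick (x), 175 long (y), 45 high but for its low tail, about 110 g. This point is half-way along, 22.5 mm above its underside, 87.5 mm from either end; axes as the panel's at the start. In the panel's frame its y starts at -22.5 mm (give or take 4); slid the best amount it is +22.5 (8.5 to 36.5 is clear). Centre of mass about 11 mm to +y.
- batten: The same batten; origin on its underside midway between its feet (22.5 mm to +y of and 22.5 mm below batten_mid). Two cross feet centred 45 mm either way along y from here, each 44 mm (x) by 30 mm (y), 10 mm high. The rib ends 65 mm to +y of here and 110 mm to -y: its last 45 mm to -y are the tail, only 22 mm high; its end is to be struck, low down (block just above the panel).
- block_mid (a point): Tapping block: plain dark hardwood block 100 mm long (its x), 40 mm wide (y), 50 mm high (z), about 160 g, lying on the bench. This point is its centre, 25 mm up.
- tray: Shallow open plywood tray fixed to the bench, 250 mm (x) by 125 mm (y) outside, walls 6 mm thick and 30 mm high, inner floor 6 mm above the bench. Origin under its centre at bench height. Inside 238 x 113 mm; the batten is laid along the tray's x, either way round.
- sander: flat cork sanding block, 112 x 66 x 28 mm, dark underside; lower and wider than the tapping block. Origin under its centre. Leave alone
- brush: paint brush 160 mm long lying on the back of the panel, near the edge on the panel's +x side. Leave alone
- magnifier: black hand magnifier lying flat, lens 68 mm across with a 110 mm handle. Origin under the lens centre. Leave alone
- varnish: small round jar, 60 mm across, 85 mm high. Origin under its centre. Leave alone
- beaker: white plastic cup, 68 mm across, 85 mm high. Origin under its centre. Leave alone
- knife: palette knife 190 mm long lying flat. Leave alone
- solvent: white bottle with a red cap, 68 mm across, 170 mm high. Origin under its centre. Leave alone
- block: The same tapping block; origin under its centre.

How it is judged:
By the outcome, as a careful person would: the job done as asked, in the order asked, and still so for the second after the job is handed in, with the robot touching nothing.
It also fails if it takes over 61 s, if anything falls off the work surface, if the arm or the gripper's body presses on something with over 40 N, if the wrist force passes 120 N, or if a joint passes its speed limit or range.

## Working session

There is one attempt and no reset: what is moved stays moved. The work goes in short steps, Python scripts to look and compute and a tool call to move; the robot and the scene stay as the last step left them, time stands still between calls to the robot, and variables do not carry over. Pictures are saved under pics/ and viewed, and the job is handed in when it is done.

Besides the shell and the picture viewer there is one more tool, called as name(argument=value, ...) on one line, values as JSON. send_rows: Moves the arm, as the interface text tells. Its arguments: {"type":"object","properties":{"steps":{"type":"array"},"fingers":{"type":"number"}},"required":["steps"]}

```bash
mkdir -p pics; python3 - <<'E'
from cell import state, imaging, robot
import cv2,numpy as np
print(state())
for n in ["top","side"]:
    p,d=imaging.snapshot(n); c=imaging.calibration(n); print(n,c)
    cv2.imwrite(f"pics/{n}0.png",p[:,:,::-1]); np.savez(f"{n}0.npz",p=p,d=d,**c)
E
```

```text
{'t': 0.0, 'qpos': array([-7.98578113e+01,  2.79317018e+00,  5.58801258e+00,  9.29320092e+01,
        1.30268214e-03,  8.26770159e+01]), 'qd': array([-0.13001686, -0.07233353,  0.03719576,  0.03520991, -0.03094302,
       -0.06008308]), 'joint_torque': array([ 1.98812495e-04, -3.38781023e+01,  3.20015860e+01,  2.01104488e-02,
       -2.00644972e-04, -6.89236998e-06]), 'tool_pos': array([ 0.15745114, -0.50021651,  0.24408308]), 'orientation': array([-1.79864118e+02, -1.87756552e-02,  1.74651489e+01]), 'ft_force': array([ 0.01665994,  0.61348216, -0.63947269]), 'wrist_torque': array([ 0.01044814,  0.01563966, -0.0153798 ]), 'width': 0.08537322866223726}
top {'vfov': 55.37424846585542, 'cx': 320.08623545413406, 'cy': 240.09273589511375, 'R': array([[-0.01254322, -0.99972152,  0.01998889],
       [-0.99518586,  0.0105381 , -0.09743744],
       [ 0.09719966, -0.02111484, -0.9950409 ]]), 't': array([-0.01741442,  0.55758543,  1.03875177])}
side {'vfov': 51.12447204009289, 'cx': 314.8599243382955, 'cy': 235.98155359761756, 'R': array([[-0.85019837, -0.52639412,  0.00848298],
       [-0.33959145,  0.53603134, -0.77288294],
       [ 0.4022939 , -0.65998456, -0.63449192]]), 't': array([0.44803713, 0.23236163, 0.76772843])}
```

View pics/top0.png

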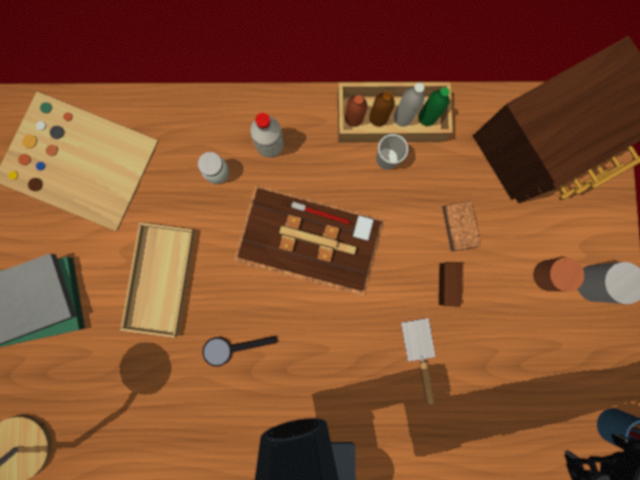

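View pics/side0.png

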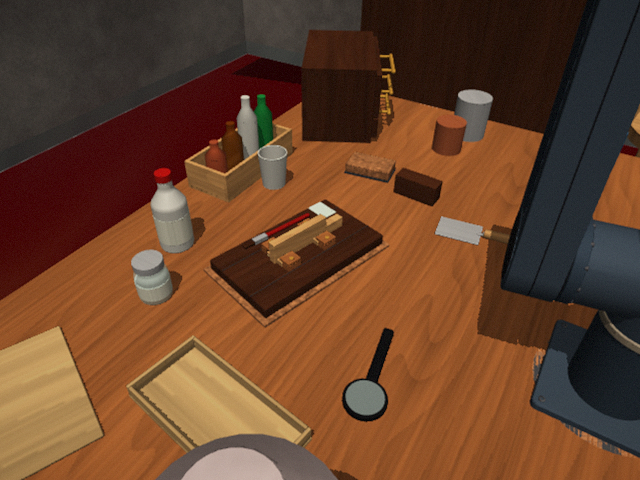

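```bash
cat > h.py <<'E'
import numpy as np,cv2
def load(n):
    a=np.load(n); return {k:a[k] for k in a.files}
def world(a):
    d=a['d'];f=240/np.tan(np.radians(float(a['vfov']))/2)
    v,u=np.mgrid[0:480,0:640]
    c=np.stack([(u-a['cx'])/f*d,(v-a['cy'])/f*d,d],-1)
    return (c-a['t'])@a['R']
def proj(a,X):
    f=240/np.tan(np.radians(float(a['vfov']))/2)
    c=np.asarray(X)@a['R'].T+a['t']; return np.stack([f*c[...,0]/c[...,2]+a['cx'],f*c[...,1]/c[...,2]+a['cy']],-1)
E
python3 - <<'E'
from h import *
a=load('top0.npz');W=world(a);z=W[...,2]
for n,(u0,u1,v0,v1),(z0,z1) in [("panel",(225,390,180,300),(.02,.037)),("block",(430,475,250,315),(.04,.06)),("sander",(430,490,190,260),(.018,.036)),("tray",(110,205,215,345),(.022,.04)),("batt",(265,375,215,270),(.06,.09)),("feetkeep",(265,375,205,270),(.04,.055)),("tail",(320,375,235,260),(.045,.057))]:
    s=np.zeros_like(z,bool);s[v0:v1,u0:u1]=1
    s&=(z>z0)&(z<z1)
    P=W[s]; r=cv2.minAreaRect((P[:,:2]*1000).astype(np.float32)); print(n,s.sum(),r,np.median(P[:,2]))
p=a['p'][:,:,::-1]
cv2.imwrite('pics/crop.png',cv2.resize(p[180:300,230:390],None,fx=5,fy=5,interpolation=2))
cv2.imwrite('pics/crop2.png',cv2.resize(p[180:330,400:500],None,fx=4,fy=4,interpolation=2))
E
```

```text
panel 7810 ((560.4253540039062, 1.5196380615234375), (300.2676086425781, 170.4911346435547), 74.20796203613281) 0.02950669895440307
block 798 ((450.7840270996094, -323.4090576171875), (41.78102111816406, 98.31250762939453), 88.14702606201172) 0.049207742210731015
sander 1294 ((588.9290771484375, -361.10772705078125), (110.54151916503906, 66.34187316894531), 8.690301895141602) 0.027238472040017888
tray 1018 ((470.7247619628906, 352.2562561035156), (126.79390716552734, 250.72093200683594), 81.71267700195312) 0.028384672504091046
batt 446 ((560.1804809570312, 3.3029098510742188), (129.66622924804688, 16.42791175842285), 74.39761352539062) 0.07429985389760653
feetkeep 839 ((569.1929321289062, -24.018600463867188), (171.951904296875, 111.47792053222656), 74.16655731201172) 0.047245059554294054
tail 292 ((539.2283325195312, -62.94137954711914), (79.93099975585938, 55.37324142456055), 89.39427185058594) 0.04928117707118454
```

View pics/crop.png

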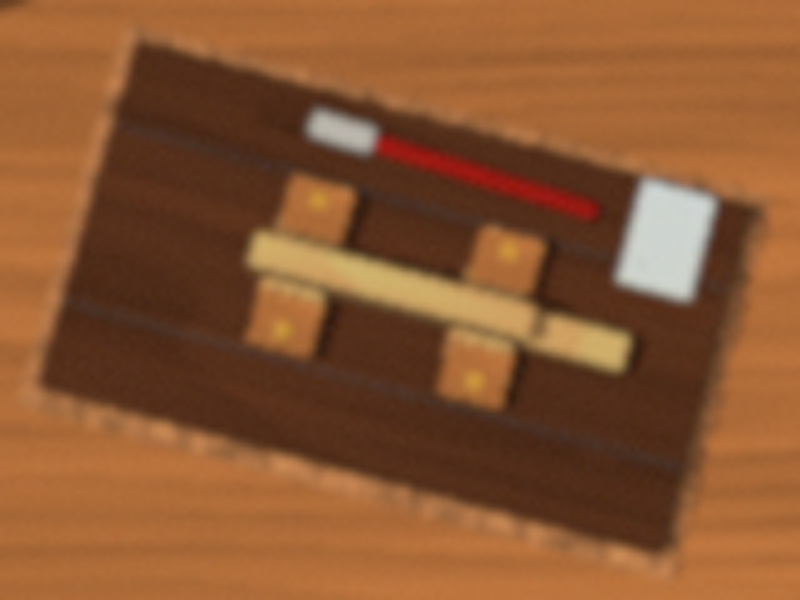

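```bash
cat >> h.py <<'E'
def delta(dx,dy,yaw):
    y=np.radians(yaw);return dx*np.cos(y)+dy*np.sin(y), dx*np.sin(y)-dy*np.cos(y)
E
python3 - <<'E'
from h import *
from cell import robot
print(robot.tips_ahead)
a=load('top0.npz');W=world(a)
th=np.radians(74.2);Y=np.array([np.cos(th),np.sin(th)]);X=np.array([Y[1],-Y[0]])
L=(W[...,:2]*1000-[560.4,1.5]);lx=L@X;ly=L@Y;z=W[...,2]*1000
print("label",[ (round(lx[v,u]),round(ly[v,u]),round(z[v,u])) for u,v in [(363,226),(294,206),(320,213),(345,221)]])
s=(abs(lx)<9)&(abs(ly)<150)&(z>40)
print("rib ly range",ly[s].min(),ly[s].max(), "x", lx[s].mean(), "hi",ly[s&(z>65)].min(),ly[s&(z>65)].max(), lx[s&(z>65)].mean())
s=(abs(lx)>17)&(abs(lx)<45)&(abs(ly)<75)&(z>40)
for sg in (1,-1):
  for sy in (1,-1):
    q=s&(lx*sg>0)&(ly*sy>0);print(lx[q].min(),lx[q].max(),ly[q].min(),ly[q].max())
print(delta(293.5,176.8,17.46))
E
```

```text
0.014
label [(62, -113, 29), (64, 54, 37), (64, -9, 36), (61, -69, 40)]
rib ly range -108.12209189024944 66.52842523811454 x -1.7764799997928336 hi -63.17045947192764 66.52842523811454 -1.01434485658988
17.194224669821242 39.79347511547535 29.93305085944964 60.88454275257141
17.015283228250834 39.636886030301724 -59.73242472424018 -29.754029391207926
-40.28592668778596 -17.05033217822749 29.828547316460696 59.776596090742444
-40.34679516652103 -17.20900900360522 -60.01058166106519 -29.463611933744478
(np.float64(333.02452736498765), np.float64(-80.59251933850062))
```

send_rows(steps=[{"rz": 0.1129}, {"rz": 0.1129}, {"rz": 0.1129}, {"x": 20.5, "y": -13.3, "z": 7}, {"x": 20.5, "y": -13.3, "z": 7}, {"x": 20.5, "y": -13.3, "z": 7}, {"x": 20.5, "y": -13.3, "z": 7}, {"x": 20.5, "y": -13.3, "z": 7}, {"x": 20.5, "y": -13.3, "z": 7}, {"x": 20.5, "y": -13.3, "z": 7}, {"x": 20.5, "y": -13.3, "z": 7}, {"x": 20.5, "y": -13.3, "z": 7}, {"x": 20.5, "y": -13.3, "z": 7}, {"x": 20.5, "y": -13.3, "z": 7}, {"x": 20.5, "y": -13.3, "z": 7}, {"x": 20.5, "y": -13.3, "z": 7}, {"x": 20.5, "y": -13.3, "z": 7}, {}], fingers=1)

```text
$.steps[0]: bad value
```

```bash
python3 - <<'E'
from cell import state, imaging
import cv2
s=state();print(s['t'],s['tool_pos'],s['orientation'],s['qpos'])
p,d=imaging.snapshot("wrist");c=imaging.calibration("wrist");print(c)
cv2.imwrite("pics/w1.png",p[:,:,::-1])
print(state()['tool_pos'])
E
```

```text
0.1 [ 0.15744583 -0.50030182  0.24423674] [-1.79880183e+02 -1.55743116e-02  1.74629239e+01] [-7.98593895e+01  2.78977780e+00  5.60205428e+00  9.29331012e+01
  1.76516026e-04  8.26776702e+01]
{'vfov': 65.70646984690485, 'cx': 322.7386047406465, 'cy': 240.86768704075794, 'R': array([[ 0.29987696, -0.95397697, -0.00132085],
       [-0.90984709, -0.2864207 ,  0.30023567],
       [-0.28679624, -0.08883199, -0.95386414]]), 't': array([-0.52483032, -0.03782848,  0.37984513])}
[ 0.15746158 -0.50034222  0.24437256]
```

View pics/w1.png

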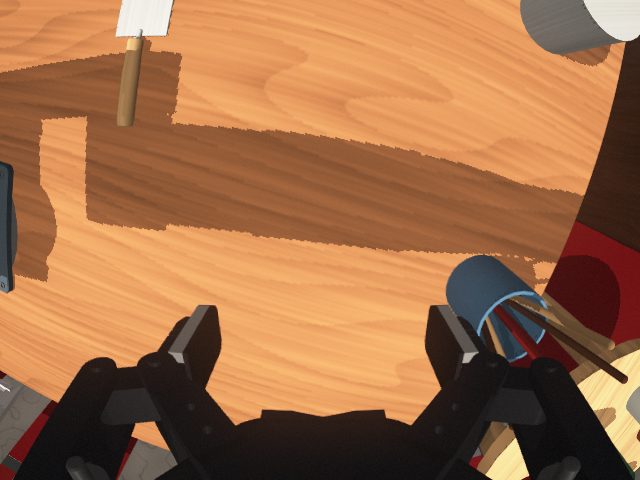

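The refusal suggests each row must carry all six numbers.

send_rows(steps=[{"x": 0, "y": 0, "z": 0, "rx": 0, "ry": 0, "rz": 0.1129}, {"x": 0, "y": 0, "z": 0, "rx": 0, "ry": 0, "rz": 0.1129}, {"x": 0, "y": 0, "z": 0, "rx": 0, "ry": 0, "rz": 0.1129}, {"x": 20.5, "y": -13.3, "z": 7, "rx": 0, "ry": 0, "rz": 0}, {"x": 20.5, "y": -13.3, "z": 7, "rx": 0, "ry": 0, "rz": 0}, {"x": 20.5, "y": -13.3, "z": 7, "rx": 0, "ry": 0, "rz": 0}, {"x": 20.5, "y": -13.3, "z": 7, "rx": 0, "ry": 0, "rz": 0}, {"x": 20.5, "y": -13.3, "z": 7, "rx": 0, "ry": 0, "rz": 0}, {"x": 20.5, "y": -13.3, "z": 7, "rx": 0, "ry": 0, "rz": 0}, {"x": 20.5, "y": -13.3, "z": 7, "rx": 0, "ry": 0, "rz": 0}, {"x": 20.5, "y": -13.3, "z": 7, "rx": 0, "ry": 0, "rz": 0}, {"x": 20.5, "y": -13.3, "z": 7, "rx": 0, "ry": 0, "rz": 0}, {"x": 20.5, "y": -13.3, "z": 7, "rx": 0, "ry": 0, "rz": 0}, {"x": 20.5, "y": -13.3, "z": 7, "rx": 0, "ry": 0, "rz": 0}, {"x": 20.5, "y": -13.3, "z": 7, "rx": 0, "ry": 0, "rz": 0}, {"x": 20.5, "y": -13.3, "z": 7, "rx": 0, "ry": 0, "rz": 0}, {"x": 20.5, "y": -13.3, "z": 7, "rx": 0, "ry": 0, "rz": 0}, {"x": 0, "y": 0, "z": 0, "rx": 0, "ry": 0, "rz": 0}], fingers=1)

```text
t: 1.65
tool_pos: [0.4528, -0.3212, 0.1449]
orientation: [-179.8, 0.0, -1.7]
ft_force: [-0.7, -0.3, -0.1]
width: 0.0856
```

```bash
python3 - <<'E'
from cell import state, imaging
import cv2,numpy as np
s=state();print(s['t'],s['tool_pos'],s['orientation'],s['qpos'])
c=imaging.calibration("wrist");p,d=imaging.snapshot("wrist")
cv2.imwrite("pics/w2.png",p[:,:,::-1]);np.savez("w2.npz",p=p,d=d,**c)
print(state()['tool_pos'])
E
```

```text
1.65 [ 0.45280148 -0.32120161  0.1448615 ] [-1.79778970e+02  4.94469097e-02 -1.69137663e+00] [-4.23459606e+01  7.44983593e+00 -7.22989629e-01  8.20086881e+01
  1.35470212e-01  1.39345297e+02]
[ 0.45132411 -0.32248416  0.14557636]
```

View pics/w2.png

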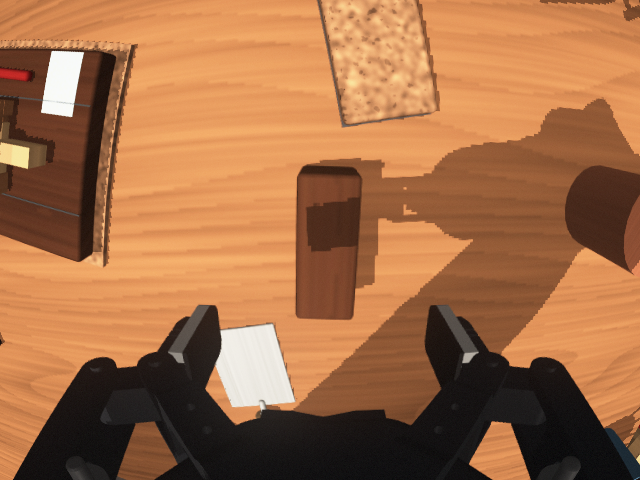

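```bash
cat >> h.py <<'E'
def wworld(a):
    d=a['d'];f=240/np.tan(np.radians(float(a['vfov']))/2)
    v,u=np.mgrid[0:480,0:640].astype(float)
    x=u-a['cx'];y=v-a['cy'];r=np.hypot(x,y)+1e-9;t=np.tan(np.minimum(r/f,1.5))
    c=np.stack([x/r*t*d,y/r*t*d,d],-1)
    return (c-a['t'])@a['R']
E
python3 - <<'E'
from h import *
a=load('w2.npz');W=wworld(a)*1000
s=np.zeros((480,640),bool);s[150:340,280:375]=1
s&=(W[...,2]>42)&(W[...,2]<60)
P=W[s];print(cv2.minAreaRect(P[:,:2].astype(np.float32)),np.median(P[:,2]))
# panel tail
s=np.zeros((480,640),bool);s[40:270,0:130]=1
s&=(W[...,2]>43)&(W[...,2]<60);P=W[s];print(P.min(0),P.max(0))
from cell import state;print(state()['tool_pos'],state()['orientation'])
E
```

```text
((453.2960205078125, -323.64508056640625), (40.17961120605469, 100.10050964355469), 86.55601501464844) 49.94603904250081
[ 524.76804894 -104.52160146   43.02283457] [585.14306039 -60.2872624   53.90612492]
[ 0.45132411 -0.32248416  0.14557636] [-1.79874174e+02  1.29137080e-01 -1.74536476e+00]
```

send_rows(steps=[{"x": 1, "y": 1.5, "z": 15, "rx": 0, "ry": 0, "rz": 0.017}, {"x": 0, "y": 0, "z": 20, "rx": 0, "ry": 0, "rz": 0}, {"x": 0, "y": 0, "z": 20, "rx": 0, "ry": 0, "rz": 0}, {"x": 0, "y": 0, "z": 20, "rx": 0, "ry": 0, "rz": 0}, {"x": 0, "y": 0, "z": 20, "rx": 0, "ry": 0, "rz": 0}, {"x": 0, "y": 0, "z": 15, "rx": 0, "ry": 0, "rz": 0}, {"x": 0, "y": 0, "z": 11, "rx": 0, "ry": 0, "rz": 0}, {"x": 0, "y": 0, "z": 0, "rx": 0, "ry": 0, "rz": 0}, {"x": 0, "y": 0, "z": 0, "rx": 0, "ry": 0, "rz": 0}, {"x": 0, "y": 0, "z": 0, "rx": 0, "ry": 0, "rz": 0}], fingers=1)

```text
t: 2.53
tool_pos: [0.4521, -0.3269, 0.0276]
orientation: [179.9, -0.1, -2.9]
ft_force: [-0.1, 0.3, 0.7]
width: 0.0854
```

send_rows(steps=[{"x": 0, "y": 0, "z": 0, "rx": 0, "ry": 0, "rz": 0}, {"x": 0, "y": 0, "z": 0, "rx": 0, "ry": 0, "rz": 0}, {"x": 0, "y": 0, "z": 0, "rx": 0, "ry": 0, "rz": 0}, {"x": 0, "y": 0, "z": 0, "rx": 0, "ry": 0, "rz": 0}, {"x": 0, "y": 0, "z": 0, "rx": 0, "ry": 0, "rz": 0}, {"x": 0, "y": 0, "z": 0, "rx": 0, "ry": 0, "rz": 0}, {"x": 0, "y": 0, "z": 0, "rx": 0, "ry": 0, "rz": 0}, {"x": 0, "y": 0, "z": 0, "rx": 0, "ry": 0, "rz": 0}, {"x": 0, "y": 0, "z": 0, "rx": 0, "ry": 0, "rz": 0}, {"x": 0, "y": 0, "z": 0, "rx": 0, "ry": 0, "rz": 0}], fingers=0)

```text
t: 3.37
tool_pos: [0.4523, -0.3264, 0.0273]
orientation: [179.9, -0.1, -2.9]
ft_force: [0.7, -0.1, 5.3]
width: 0.0396
```

send_rows(steps=[{"x": 0, "y": 0, "z": -12, "rx": 0, "ry": 0, "rz": 0}, {"x": 0, "y": 0, "z": -22, "rx": 0, "ry": 0, "rz": 0}, {"x": 0, "y": 0, "z": -22, "rx": 0, "ry": 0, "rz": 0}, {"x": 0, "y": 0, "z": -22, "rx": 0, "ry": 0, "rz": 0}, {"x": 0, "y": 0, "z": -20, "rx": 0, "ry": 0, "rz": 0}, {"x": 6.7, "y": -21.2, "z": 0, "rx": 0, "ry": 0, "rz": 0}, {"x": 6.7, "y": -21.2, "z": 0, "rx": 0, "ry": 0, "rz": 0}, {"x": 6.7, "y": -21.2, "z": 0, "rx": 0, "ry": 0, "rz": 0}, {"x": 6.7, "y": -21.2, "z": 0, "rx": 0, "ry": 0, "rz": 0}, {"x": 6.7, "y": -21.2, "z": 0, "rx": 0, "ry": 0, "rz": 0}, {"x": 6.7, "y": -21.2, "z": 0, "rx": 0, "ry": 0, "rz": 0}, {"x": 6.7, "y": -21.2, "z": 0, "rx": 0, "ry": 0, "rz": 0}, {"x": 6.7, "y": -21.2, "z": 0, "rx": 0, "ry": 0, "rz": 0}], fingers=0)

```text
t: 4.45
tool_pos: [0.5131, -0.158, 0.1236]
orientation: [-180.0, 0.1, -2.9]
ft_force: [-0.3, 0.1, -2.0]
width: 0.0392
```

send_rows(steps=[{"x": 0, "y": 0, "z": 0, "rx": 0, "ry": 0, "rz": -0.1223}, {"x": 0, "y": 0, "z": 0, "rx": 0, "ry": 0, "rz": -0.1223}, {"x": 0, "y": 0, "z": 0, "rx": 0, "ry": 0, "rz": -0.1223}, {"x": 0, "y": 0, "z": 0, "rx": 0, "ry": 0, "rz": -0.1223}, {"x": 0, "y": 0, "z": 0, "rx": 0, "ry": 0, "rz": -0.1223}, {"x": 0, "y": 0, "z": 0, "rx": 0, "ry": 0, "rz": -0.1223}, {"x": 0, "y": 0, "z": 0, "rx": 0, "ry": 0, "rz": -0.1223}, {"x": 0, "y": 0, "z": 0, "rx": 0, "ry": 0, "rz": -0.1223}, {"x": 0, "y": 0, "z": 0, "rx": 0, "ry": 0, "rz": -0.1223}, {"x": 0, "y": 0, "z": 0, "rx": 0, "ry": 0, "rz": -0.1223}, {"x": 0, "y": 0, "z": 0, "rx": 0, "ry": 0, "rz": -0.1223}, {"x": 0, "y": 0, "z": 0, "rx": 0, "ry": 0, "rz": 0}, {"x": 0, "y": 0, "z": 0, "rx": 0, "ry": 0, "rz": 0}], fingers=0)

```text
t: 5.53
tool_pos: [0.5131, -0.1591, 0.1237]
orientation: [-179.9, -0.0, 74.0]
ft_force: [-0.3, 0.2, -1.6]
width: 0.0391
```

```bash
cat >> h.py <<'E'
def snap(n,tag):
    from cell import state,imaging
    s=state();c=imaging.calibration(n);p,d=imaging.snapshot(n)
    cv2.imwrite(f"pics/{tag}.png",p[:,:,::-1]);np.savez(f"{tag}.npz",p=p,d=d,**c)
    print(round(s['t'],2),np.round(s['tool_pos']*1000,1),np.round(s['orientation'],1),np.round(s['ft_force'],1),round(s['width']*1000,1))
    a=dict(p=p,d=d,**c); return a,(wworld(a) if n=='wrist' else world(a))*1000
th=np.radians(74.2);Y=np.array([np.cos(th),np.sin(th)]);X=np.array([Y[1],-Y[0]])
def pl(W): L=W[...,:2]-[560.4,1.5]; return L@X,L@Y
E
python3 - <<'E'
from h import *
a,W=snap('wrist','w3'); 
a,W=snap('top','t3')
E
```

```text
5.53 [ 513.1 -159.1  123.7] [-179.9   -0.    74. ] [-0.3  0.2 -1.6] 39.1
5.58 [ 513.3 -159.2  123.8] [-179.9   -0.    74. ] [ 0.7  0.4 -1.7] 39.9
```

View pics/w3.png

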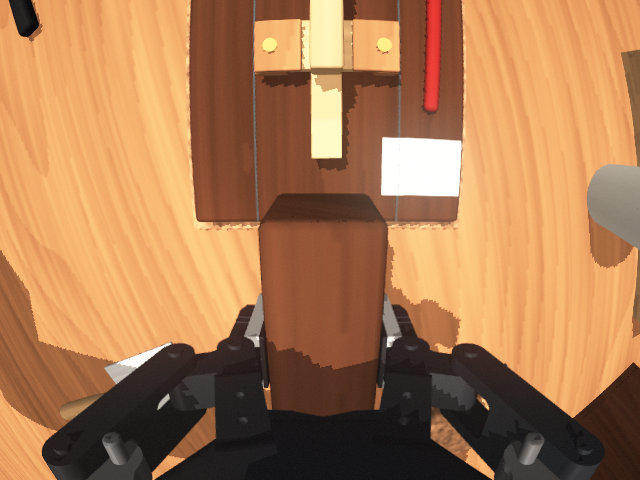

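View pics/t3.png

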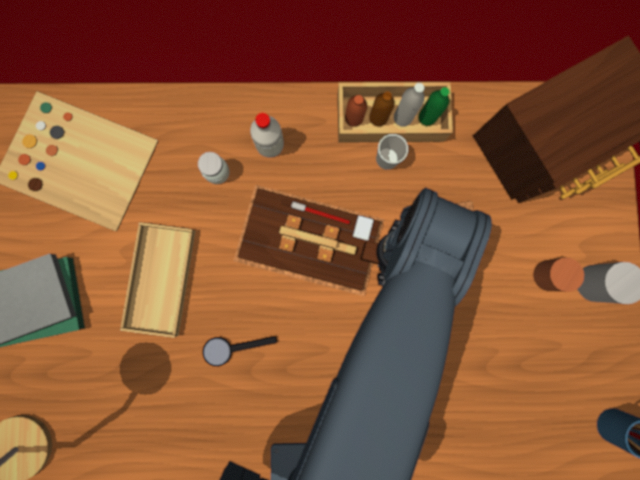

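```bash
python3 - <<'E'
from h import *
a=load('w3.npz');W=wworld(a)*1000;lx,ly=pl(W);z=W[...,2]
def box(u0,u1,v0,v1):
    s=np.zeros(z.shape,bool);s[v0:v1,u0:u1]=1;return s
t=box(300,355,80,165)&(z>45)&(z<58)
print("tail lx",lx[t].min(),lx[t].max(),"ly min",ly[t].min(),np.median(z[t]))
b=box(255,395,180,400)&(z>130)&(z<160)
r=cv2.minAreaRect(np.stack([lx[b],ly[b]],1).astype(np.float32));print("block top",r,lx[b].min(),lx[b].max(),ly[b].max(),np.median(z[b]))
b=box(255,395,180,222)&(z>90);print("front",ly[b].max(),np.percentile(ly[b],[50,95]),z[b].min())
k=box(250,405,15,80)&(z>42)&(z<52);print("keep",lx[k].min(),lx[k].max(),ly[k].min())
p=box(185,470,0,225)&(z>26)&(z<34);print("panel",lx[p].min(),lx[p].max(),ly[p].min())
tp=np.array([[513.3,-159.2]]);print("tcp",pl(tp))
for v in (300,280,260,240,225,222,218,215,210,205,200,197,195): print(v,np.round(ly[v,322]),np.round(z[v,322]),end='; ')
E
```

```text
tail lx -6.715085000706087 9.416752530164192 ly min -106.65565249905191 52.1784874452918
block top ((-0.05311775207519531, -152.5077362060547), (51.564064025878906, 70.66336822509766), 0.685065746307373) -25.794909811265793 25.76814165739459 -117.34226289545698 146.33750841322086
front -90.5999501319912 [-117.83673907 -117.53309915] 99.26979084661697
keep -37.98451443993121 42.35207152976532 -64.33009270146923
panel -83.60728737018137 87.08196514217573 -148.7180906241441
tcp (array([-1.5650318]), array([-167.4528312]))
300 -144.0 147.0; 280 -137.0 147.0; 260 -130.0 146.0; 240 -123.0 148.0; 225 -119.0 146.0; 222 -118.0 145.0; 218 -118.0 143.0; 215 -118.0 138.0; 210 -118.0 131.0; 205 -118.0 123.0; 200 -118.0 114.0; 197 -118.0 109.0; 195 -118.0 105.0;
```

send_rows(steps=[{"x": 0, "y": 0, "z": 20, "rx": 0, "ry": 0, "rz": 0}, {"x": 0, "y": 0, "z": 20, "rx": 0, "ry": 0, "rz": 0}, {"x": 0, "y": 0, "z": 14, "rx": 0, "ry": 0, "rz": 0}, {"x": 0, "y": 0, "z": 6, "rx": 0, "ry": 0, "rz": 0}, {"x": 0, "y": 0, "z": 3.5, "rx": 0, "ry": 0, "rz": 0}, {"x": 0, "y": 0, "z": 0, "rx": 0, "ry": 0, "rz": 0}, {"x": 0, "y": 0, "z": 0, "rx": 0, "ry": 0, "rz": 0}, {"x": 0, "y": 0, "z": 0, "rx": 0, "ry": 0, "rz": 0}], fingers=0)

```text
t: 6.3
tool_pos: [0.5148, -0.1597, 0.0622]
orientation: [179.9, 0.0, 74.1]
ft_force: [-0.1, 1.1, -1.0]
width: 0.0395
```

```bash
python3 - <<'E'
from h import *
a,W=snap('wrist','w4');a,W=snap('side','s4')
E
```

```text
6.3 [ 514.8 -159.7   62.2] [179.9   0.   74.1] [-0.1  1.1 -1. ] 39.5
6.35 [ 514.8 -159.7   62.2] [179.9   0.   74.2] [-0.2 -0.1 -1. ] 39.2
```

View pics/w4.png

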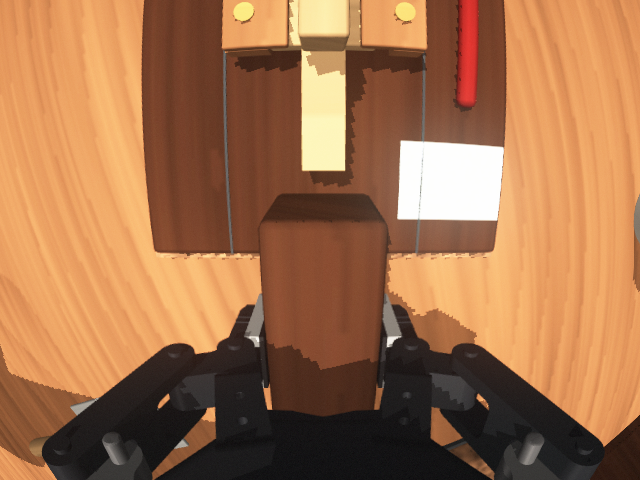

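View pics/s4.png

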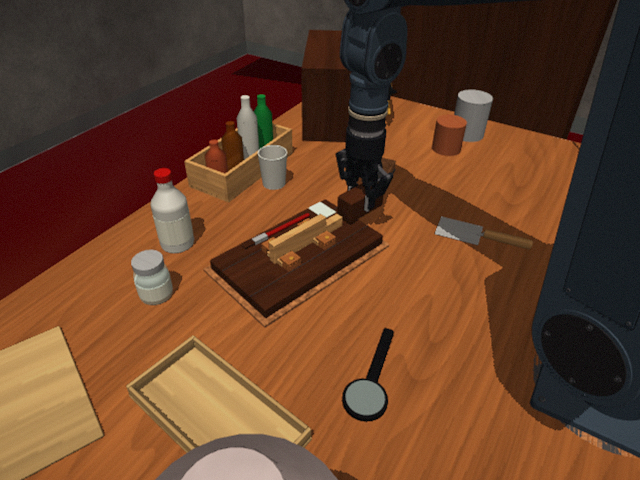

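send_rows(steps=[{"x": 2, "y": 0, "z": 1.5, "rx": 0, "ry": 0, "rz": 0}, {"x": 3, "y": 0, "z": 0, "rx": 0, "ry": 0, "rz": 0}, {"x": 3, "y": 0, "z": 0, "rx": 0, "ry": 0, "rz": 0}, {"x": 3, "y": 0, "z": 0, "rx": 0, "ry": 0, "rz": 0}, {"x": 3, "y": 0, "z": 0, "rx": 0, "ry": 0, "rz": 0}, {"x": 3, "y": 0, "z": 0, "rx": 0, "ry": 0, "rz": 0}, {"x": 3, "y": 0, "z": 0, "rx": 0, "ry": 0, "rz": 0}, {"x": 0, "y": 0, "z": 0, "rx": 0, "ry": 0, "rz": 0}], fingers=0)

```text
t: 7.07
tool_pos: [0.5179, -0.1442, 0.0599]
orientation: [-180.0, 0.7, 74.1]
ft_force: [-4.1, -11.2, -0.5]
width: 0.0393
```

```bash
python3 - <<'E'
from h import *
a,W=snap('wrist','w5')
E
```

```text
7.07 [ 517.9 -144.2   59.9] [-180.     0.7   74.1] [ -4.1 -11.2  -0.5] 39.3
```

View pics/w5.png

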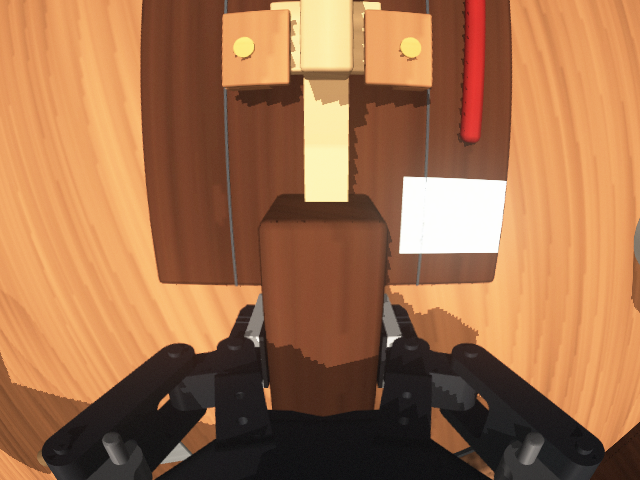

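send_rows(steps=[{"x": 3, "y": 0, "z": 0, "rx": 0, "ry": 0, "rz": 0}, {"x": 3, "y": 0, "z": 0, "rx": 0, "ry": 0, "rz": 0}, {"x": 3, "y": 0, "z": 0, "rx": 0, "ry": 0, "rz": 0}, {"x": 3, "y": 0, "z": 0, "rx": 0, "ry": 0, "rz": 0}, {"x": 3, "y": 0, "z": 0, "rx": 0, "ry": 0, "rz": 0}, {"x": 3, "y": 0, "z": 0, "rx": 0, "ry": 0, "rz": 0}, {"x": 3, "y": 0, "z": 0, "rx": 0, "ry": 0, "rz": 0}, {"x": 3, "y": 0, "z": 0, "rx": 0, "ry": 0, "rz": 0}, {"x": 3, "y": 0, "z": 0, "rx": 0, "ry": 0, "rz": 0}, {"x": 0, "y": 0, "z": 0, "rx": 0, "ry": 0, "rz": 0}, {"x": 0, "y": 0, "z": 0, "rx": 0, "ry": 0, "rz": 0}], fingers=0)

```text
t: 8.03
tool_pos: [0.5268, -0.1134, 0.0593]
orientation: [-180.0, -0.0, 74.2]
ft_force: [0.1, 0.5, -2.6]
width: 0.0388
```

```bash
python3 - <<'E'
from h import *
from cell import state
a,W=snap('top','t6');lx,ly=pl(W);z=W[...,2]
s=(abs(lx)<9)&(abs(ly)<150)&(z>65)&(z<82)&(ly>-50);print("hi max",ly[s].max(), "tcp",pl(state()['tool_pos'][None]*1000))
snap('wrist','w6')
E
```

```text
8.03 [ 526.8 -113.4   59.3] [-180.    -0.    74.2] [ 0.1  0.5 -2.6] 38.8
hi max 103.35153384625815 tcp (array([-1.10196455]), array([-119.81164844]))
8.08 [ 526.7 -113.5   59.2] [-180.    -0.    74.2] [ 0.1  0.4 -1.7] 39.4
```

View pics/w6.png

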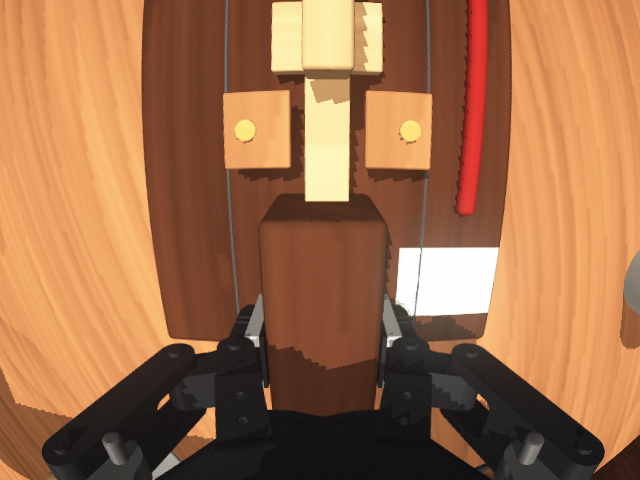

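send_rows(steps=[{"x": 1.5, "y": 0, "z": 0, "rx": 0, "ry": 0, "rz": 0}, {"x": 1.5, "y": 0, "z": 0, "rx": 0, "ry": 0, "rz": 0}, {"x": 1.5, "y": 0, "z": 0, "rx": 0, "ry": 0, "rz": 0}, {"x": 0.5, "y": 0, "z": 0, "rx": 0, "ry": 0, "rz": 0}, {"x": 0, "y": 0, "z": 0, "rx": 0, "ry": 0, "rz": 0}, {"x": -4, "y": 0, "z": 0, "rx": 0, "ry": 0, "rz": 0}, {"x": -10, "y": 0, "z": -2, "rx": 0, "ry": 0, "rz": 0}, {"x": -15, "y": 0, "z": -15, "rx": 0, "ry": 0, "rz": 0}, {"x": -15, "y": 0, "z": -20, "rx": 0, "ry": 0, "rz": 0}, {"x": -10, "y": 0, "z": -20, "rx": 0, "ry": 0, "rz": 0}, {"x": 0, "y": 0, "z": 0, "rx": 0, "ry": 0, "rz": 0}], fingers=0)

```text
t: 9.05
tool_pos: [0.5155, -0.1651, 0.1214]
orientation: [179.5, 0.2, 74.0]
ft_force: [1.2, -0.1, -0.8]
width: 0.0395
```

```bash
python3 - <<'E'
from h import *
from cell import state
a,W=snap('top','t7');lx,ly=pl(W);z=W[...,2]
s=(abs(lx)<9)&(abs(ly)<150)&(z>65)&(z<82)&(ly>-50);print("hi max",ly[s].max(),ly[s].min())
p=a['p'][:,:,::-1];cv2.imwrite('pics/crop7.png',cv2.resize(p[180:300,230:390],None,fx=5,fy=5,interpolation=2))
print(delta(452.3-state()['tool_pos'][0]*1000,-326.4-state()['tool_pos'][1]*1000,state()['orientation'][2]))
E
```

```text
9.05 [ 515.5 -165.1  121.4] [179.5   0.2  74. ] [ 1.2 -0.1 -0.8] 39.5
hi max 107.05850102063094 -22.142115365212202
(np.float64(-173.8010451400208), np.float64(-15.473556656790095))
```

View pics/crop7.png

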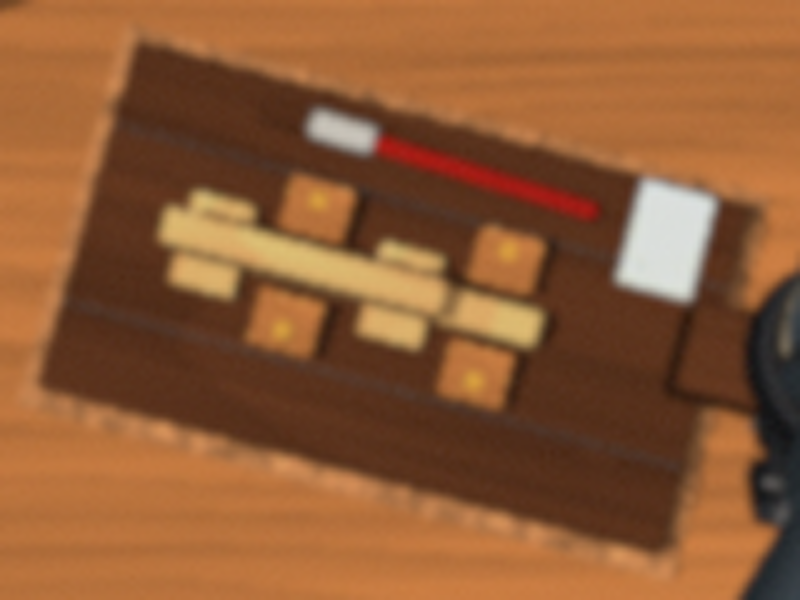

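send_rows(steps=[{"x": -21.7, "y": -1.9, "z": 0, "rx": 0, "ry": 0, "rz": 0}, {"x": -21.7, "y": -1.9, "z": 0, "rx": 0, "ry": 0, "rz": 0}, {"x": -21.7, "y": -1.9, "z": 0, "rx": 0, "ry": 0, "rz": 0}, {"x": -21.7, "y": -1.9, "z": 0, "rx": 0, "ry": 0, "rz": 0}, {"x": -21.7, "y": -1.9, "z": 0, "rx": 0, "ry": 0, "rz": 0}, {"x": -21.7, "y": -1.9, "z": 0, "rx": 0, "ry": 0, "rz": 0}, {"x": -21.7, "y": -1.9, "z": 0, "rx": 0, "ry": 0, "rz": 0}, {"x": -21.7, "y": -1.9, "z": 0, "rx": 0, "ry": 0, "rz": 0}], fingers=0)

```text
t: 9.77
tool_pos: [0.4503, -0.3239, 0.1143]
orientation: [-179.9, -0.1, 74.2]
ft_force: [-0.2, -1.1, -2.4]
width: 0.0392
```

send_rows(steps=[{"x": 0, "y": 0, "z": 0, "rx": 0, "ry": 0, "rz": 0.1223}, {"x": 0, "y": 0, "z": 0, "rx": 0, "ry": 0, "rz": 0.1223}, {"x": 0, "y": 0, "z": 0, "rx": 0, "ry": 0, "rz": 0.1223}, {"x": 0, "y": 0, "z": 0, "rx": 0, "ry": 0, "rz": 0.1223}, {"x": 0, "y": 0, "z": 0, "rx": 0, "ry": 0, "rz": 0.1223}, {"x": 0, "y": 0, "z": 0, "rx": 0, "ry": 0, "rz": 0.1223}, {"x": 0, "y": 0, "z": 0, "rx": 0, "ry": 0, "rz": 0.1223}, {"x": 0, "y": 0, "z": 0, "rx": 0, "ry": 0, "rz": 0.1223}, {"x": 0, "y": 0, "z": 0, "rx": 0, "ry": 0, "rz": 0.1223}, {"x": 0, "y": 0, "z": 0, "rx": 0, "ry": 0, "rz": 0.1223}, {"x": 0, "y": 0, "z": 0, "rx": 0, "ry": 0, "rz": 0.1223}, {"x": 0, "y": 0, "z": 20, "rx": 0, "ry": 0, "rz": 0}, {"x": 0, "y": 0, "z": 25, "rx": 0, "ry": 0, "rz": 0}, {"x": 0, "y": 0, "z": 25, "rx": 0, "ry": 0, "rz": 0}, {"x": 0, "y": 0, "z": 14, "rx": 0, "ry": 0, "rz": 0}, {"x": 0, "y": 0, "z": 0, "rx": 0, "ry": 0, "rz": 0}, {"x": 0, "y": 0, "z": 0, "rx": 0, "ry": 0, "rz": 0}, {"x": 0, "y": 0, "z": 0, "rx": 0, "ry": 0, "rz": 0}], fingers=0)

```text
t: 11.27
tool_pos: [0.4509, -0.3234, 0.0314]
orientation: [-179.9, 0.1, -2.9]
ft_force: [-0.5, -0.0, -1.5]
width: 0.0391
```

send_rows(steps=[{"x": 0, "y": 0, "z": 2, "rx": 0, "ry": 0, "rz": 0}, {"x": 0, "y": 0, "z": 1, "rx": 0, "ry": 0, "rz": 0}, {"x": 0, "y": 0, "z": 0.7, "rx": 0, "ry": 0, "rz": 0}, {"x": 0, "y": 0, "z": 0, "rx": 0, "ry": 0, "rz": 0}, {"x": 0, "y": 0, "z": 0, "rx": 0, "ry": 0, "rz": 0}, {"x": 0, "y": 0, "z": 0, "rx": 0, "ry": 0, "rz": 0}], fingers=0)

```text
t: 11.77
tool_pos: [0.4513, -0.3242, 0.0288]
orientation: [180.0, -0.0, -2.9]
ft_force: [0.1, 0.1, -1.5]
width: 0.0393
```

send_rows(steps=[{"x": 0, "y": 0, "z": 0.8, "rx": 0, "ry": 0, "rz": 0}, {"x": 0, "y": 0, "z": 0.8, "rx": 0, "ry": 0, "rz": 0}, {"x": 0, "y": 0, "z": 0, "rx": 0, "ry": 0, "rz": 0}, {"x": 0, "y": 0, "z": 0, "rx": 0, "ry": 0, "rz": 0}, {"x": 0, "y": 0, "z": 0, "rx": 0, "ry": 0, "rz": 0}], fingers=0)

```text
t: 12.18
tool_pos: [0.4512, -0.3241, 0.027]
orientation: [-180.0, 0.0, -2.9]
ft_force: [0.3, -1.4, -1.3]
width: 0.0393
```

send_rows(steps=[{"x": 0, "y": 0, "z": 0.7, "rx": 0, "ry": 0, "rz": 0}, {"x": 0, "y": 0, "z": 0.7, "rx": 0, "ry": 0, "rz": 0}, {"x": 0, "y": 0, "z": 0, "rx": 0, "ry": 0, "rz": 0}, {"x": 0, "y": 0, "z": 0, "rx": 0, "ry": 0, "rz": 0}, {"x": 0, "y": 0, "z": 0, "rx": 0, "ry": 0, "rz": 0}], fingers=0)

```text
t: 12.6
tool_pos: [0.4513, -0.3241, 0.0267]
orientation: [180.0, -0.0, -2.9]
ft_force: [-1.7, 2.1, 6.0]
width: 0.0393
```

Contact with the bench (+6 N). Release, rise.

send_rows(steps=[{"x": 0, "y": 0, "z": 0, "rx": 0, "ry": 0, "rz": 0}, {"x": 0, "y": 0, "z": 0, "rx": 0, "ry": 0, "rz": 0}, {"x": 0, "y": 0, "z": 0, "rx": 0, "ry": 0, "rz": 0}, {"x": 0, "y": 0, "z": 0, "rx": 0, "ry": 0, "rz": 0}, {"x": 0, "y": 0, "z": 0, "rx": 0, "ry": 0, "rz": 0}, {"x": 0, "y": 0, "z": 0, "rx": 0, "ry": 0, "rz": 0}, {"x": 0, "y": 0, "z": -10, "rx": 0, "ry": 0, "rz": 0}, {"x": 0, "y": 0, "z": -20, "rx": 0, "ry": 0, "rz": 0}, {"x": 0, "y": 0, "z": -30, "rx": 0, "ry": 0, "rz": 0}, {"x": 0, "y": 0, "z": -30, "rx": 0, "ry": 0, "rz": 0}, {"x": 0, "y": 0, "z": -30, "rx": 0, "ry": 0, "rz": 0}, {"x": 0, "y": 0, "z": 0, "rx": 0, "ry": 0, "rz": 0}], fingers=1)

```text
t: 13.6
tool_pos: [0.4545, -0.3271, 0.1544]
orientation: [179.5, -0.6, -2.9]
ft_force: [1.3, -1.3, 1.4]
width: 0.0853
```

```bash
python3 - <<'E'
from h import *
from cell import state
snap('wrist','w8')
a,W=snap('top','t8');lx,ly=pl(W);z=W[...,2]
s=(abs(lx)<9)&(abs(ly)<150)&(z>65)&(z<82)&(ly>-50)
pts=W[s][:,:2].astype(np.float32);r=cv2.minAreaRect(pts);print("rib",r, ly[s].max(),ly[s].min(),np.median(z[s]))
E
```

```text
13.6 [ 454.5 -327.1  154.4] [179.5  -0.6  -2.9] [ 1.3 -1.3  1.4] 85.3
13.65 [ 453.7 -326.4  151.5] [179.6  -0.5  -2.9] [ 0.   0.1 -0.6] 85.2
rib ((571.4256591796875, 42.635963439941406), (129.49600219726562, 16.505882263183594), 74.20984649658203) 107.33241952482328 -22.16511613869091 74.29832551590525
```

View pics/w8.png

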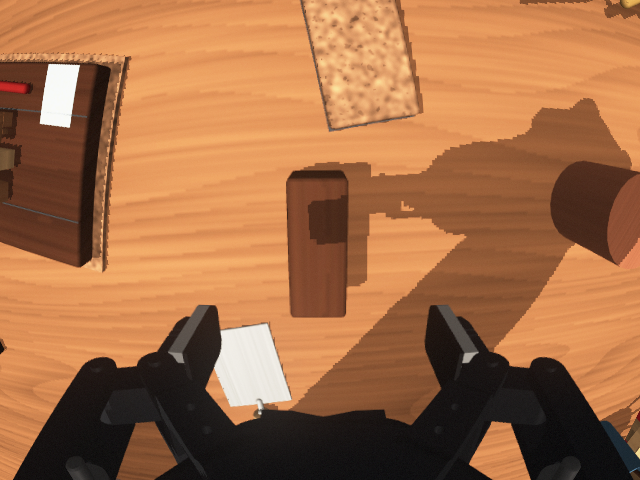

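send_rows(steps=[{"x": 3.4, "y": -13, "z": 0, "rx": 0, "ry": 0, "rz": 0}, {"x": 6.9, "y": -26, "z": 0, "rx": 0, "ry": 0, "rz": 0}, {"x": 6.9, "y": -26, "z": 0, "rx": 0, "ry": 0, "rz": 0}, {"x": 6.9, "y": -26, "z": 0, "rx": 0, "ry": 0, "rz": 0}, {"x": 6.9, "y": -26, "z": 0, "rx": 0, "ry": 0, "rz": 0}, {"x": 6.9, "y": -26, "z": 0, "rx": 0, "ry": 0, "rz": 0}, {"x": 6.9, "y": -26, "z": 0, "rx": 0, "ry": 0, "rz": 0}, {"x": 6.9, "y": -26, "z": 0, "rx": 0, "ry": 0, "rz": 0}, {"x": 6.9, "y": -26, "z": 0, "rx": 0, "ry": 0, "rz": 0}, {"x": 6.9, "y": -26, "z": 0, "rx": 0, "ry": 0, "rz": 0}, {"x": 6.9, "y": -26, "z": 0, "rx": 0, "ry": 0, "rz": 0}, {"x": 6.9, "y": -26, "z": 0, "rx": 0, "ry": 0, "rz": 0}, {"x": 6.9, "y": -26, "z": 0, "rx": 0, "ry": 0, "rz": 0}, {"x": 6.9, "y": -26, "z": 0, "rx": 0, "ry": 0, "rz": 0}, {"x": 3.4, "y": -13, "z": 0, "rx": 0, "ry": 0, "rz": 0}], fingers=0.6)

```text
t: 14.95
tool_pos: [0.5649, 0.0383, 0.1434]
orientation: [-179.9, 0.2, -2.7]
ft_force: [-0.3, -0.7, 0.6]
width: 0.0514
```

send_rows(steps=[{"x": 0, "y": 0, "z": 0, "rx": 0, "ry": 0, "rz": -0.1223}, {"x": 0, "y": 0, "z": 0, "rx": 0, "ry": 0, "rz": -0.1223}, {"x": 0, "y": 0, "z": 0, "rx": 0, "ry": 0, "rz": -0.1223}, {"x": 0, "y": 0, "z": 0, "rx": 0, "ry": 0, "rz": -0.1223}, {"x": 0, "y": 0, "z": 0, "rx": 0, "ry": 0, "rz": -0.1223}, {"x": 0, "y": 0, "z": 0, "rx": 0, "ry": 0, "rz": -0.1223}, {"x": 0, "y": 0, "z": 0, "rx": 0, "ry": 0, "rz": -0.1223}, {"x": 0, "y": 0, "z": 0, "rx": 0, "ry": 0, "rz": -0.1223}, {"x": 0, "y": 0, "z": 0, "rx": 0, "ry": 0, "rz": -0.1223}, {"x": 0, "y": 0, "z": 0, "rx": 0, "ry": 0, "rz": -0.1223}, {"x": 0, "y": 0, "z": 0, "rx": 0, "ry": 0, "rz": -0.1223}, {"x": 0, "y": 0, "z": 0, "rx": 0, "ry": 0, "rz": 0}, {"x": 0, "y": 0, "z": 0, "rx": 0, "ry": 0, "rz": 0}, {"x": 0, "y": 0, "z": 0, "rx": 0, "ry": 0, "rz": 0}], fingers=0.6)

```text
t: 16.12
tool_pos: [0.5655, 0.0346, 0.1448]
orientation: [-179.9, 0.0, 74.0]
ft_force: [-0.5, -0.0, -0.5]
width: 0.051
```

```bash
python3 - <<'E'
from h import *
from cell import state
a,W=snap('wrist','w9');lx,ly=pl(W);z=W[...,2]
s=(abs(lx)<20)&(z>68)&(z<82)&(ly>-60)
print("rib",cv2.minAreaRect(W[s][:,:2].astype(np.float32)),np.median(z[s]))
t=state()['tool_pos'];print(pl(t[None]*1000))
E
```

```text
16.12 [565.5  34.6 144.8] [-179.9    0.    74. ] [-0.5 -0.  -0.5] 51.0
rib ((574.1243896484375, 43.68415069580078), (129.79722595214844, 15.809215545654297), 74.15262603759766) 74.99474011022963
(array([-3.9628878]), array([33.27864669]))
```

View pics/w9.png

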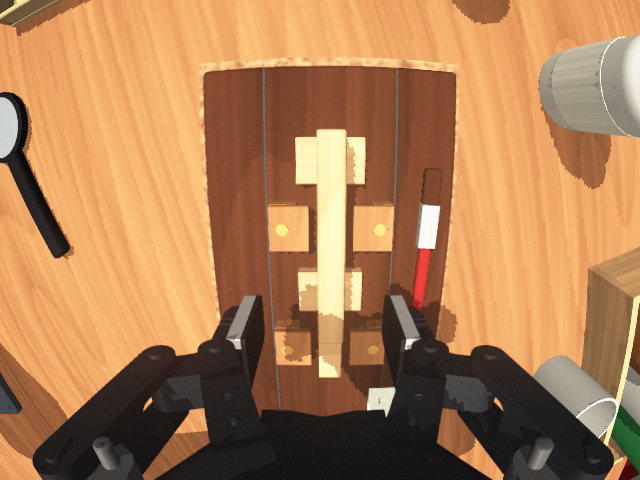

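send_rows(steps=[{"x": -1, "y": 3.3, "z": 10, "rx": 0, "ry": 0, "rz": 0}, {"x": 0, "y": 0, "z": 20, "rx": 0, "ry": 0, "rz": 0}, {"x": 0, "y": 0, "z": 20, "rx": 0, "ry": 0, "rz": 0}, {"x": 0, "y": 0, "z": 15, "rx": 0, "ry": 0, "rz": 0}, {"x": 0, "y": 0, "z": 10, "rx": 0, "ry": 0, "rz": 0}, {"x": 0, "y": 0, "z": 3, "rx": 0, "ry": 0, "rz": 0}, {"x": 0, "y": 0, "z": 0, "rx": 0, "ry": 0, "rz": 0}, {"x": 0, "y": 0, "z": 0, "rx": 0, "ry": 0, "rz": 0}, {"x": 0, "y": 0, "z": 0, "rx": 0, "ry": 0, "rz": 0}], fingers=0.6)

```text
t: 16.92
tool_pos: [0.5701, 0.0326, 0.069]
orientation: [179.9, -0.0, 74.2]
ft_force: [0.3, -0.1, 0.8]
width: 0.0512
```

```bash
python3 - <<'E'
from h import *
from cell import state
a,W=snap('wrist','w10')
t=state()['tool_pos'];print(pl(t[None]*1000))
E
```

```text
16.92 [570.1  32.6  69. ] [179.9  -0.   74.2] [ 0.3 -0.1  0.8] 51.2
(array([0.95336367]), array([32.56440629]))
```

View pics/w10.png

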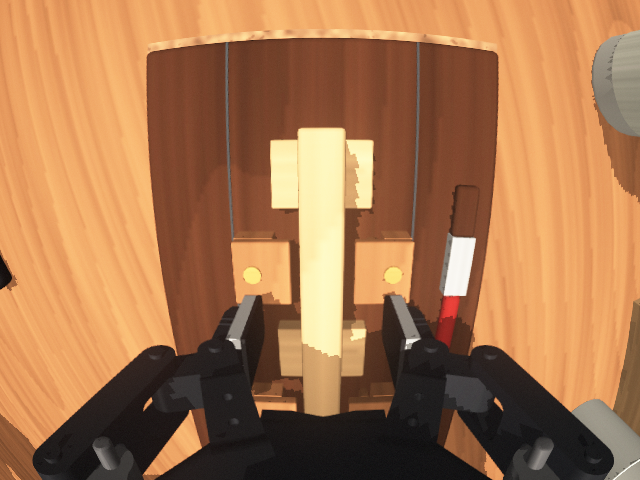

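send_rows(steps=[{"x": 0, "y": -0.5, "z": 3, "rx": 0, "ry": 0, "rz": 0}, {"x": 0, "y": 0, "z": 0, "rx": 0, "ry": 0, "rz": 0}, {"x": 0, "y": 0, "z": 0, "rx": 0, "ry": 0, "rz": 0}], fingers=0.6)

```text
t: 17.22
tool_pos: [0.5686, 0.0328, 0.0649]
orientation: [180.0, -0.0, 74.2]
ft_force: [0.1, 0.7, 0.4]
width: 0.0512
```

send_rows(steps=[{"x": 0, "y": 0, "z": 0, "rx": 0, "ry": 0, "rz": 0}, {"x": 0, "y": 0, "z": 0, "rx": 0, "ry": 0, "rz": 0}, {"x": 0, "y": 0, "z": 0, "rx": 0, "ry": 0, "rz": 0}, {"x": 0, "y": 0, "z": 0, "rx": 0, "ry": 0, "rz": 0}, {"x": 0, "y": 0, "z": 0, "rx": 0, "ry": 0, "rz": 0}, {"x": 0, "y": 0, "z": 0, "rx": 0, "ry": 0, "rz": 0}, {"x": 0, "y": 0, "z": 0, "rx": 0, "ry": 0, "rz": 0}, {"x": 0, "y": 0, "z": 0, "rx": 0, "ry": 0, "rz": 0}], fingers=0)

```text
t: 17.88
tool_pos: [0.5688, 0.0328, 0.0649]
orientation: [180.0, -0.0, 74.2]
ft_force: [0.6, -0.8, 2.0]
width: 0.0148
```

send_rows(steps=[{"x": 0, "y": 0, "z": -3, "rx": 0, "ry": 0, "rz": 0}, {"x": 0, "y": 0, "z": -6, "rx": 0, "ry": 0, "rz": 0}, {"x": 0, "y": 0, "z": -10, "rx": 0, "ry": 0, "rz": 0}, {"x": 0, "y": 0, "z": -15, "rx": 0, "ry": 0, "rz": 0}, {"x": 0, "y": 0, "z": -15, "rx": 0, "ry": 0, "rz": 0}, {"x": 0, "y": 0, "z": -12, "rx": 0, "ry": 0, "rz": 0}, {"x": 0, "y": 0, "z": -6, "rx": 0, "ry": 0, "rz": 0}, {"x": 0, "y": 0, "z": 0, "rx": 0, "ry": 0, "rz": 0}], fingers=0)

```text
t: 18.55
tool_pos: [0.5701, 0.0327, 0.1343]
orientation: [179.8, -0.1, 74.2]
ft_force: [0.7, -0.5, -1.1]
width: 0.0152
```

```bash
python3 - <<'E'
from h import *
from cell import state
a,W=snap('wrist','w11')
snap('side','s11')
E
```

```text
18.55 [570.1  32.7 134.3] [ 1.798e+02 -1.000e-01  7.420e+01] [ 0.7 -0.5 -1.1] 15.2
18.6 [569.3  32.8 132.8] [179.9  -0.   74.2] [-0.1  0.4 -2.2] 14.7
```

View pics/w11.png

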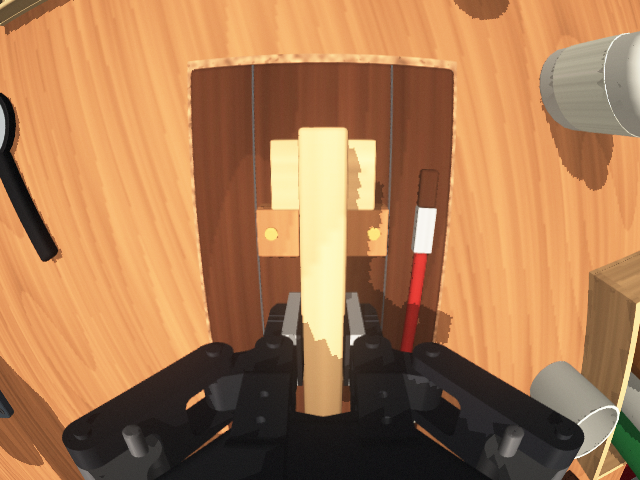

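View pics/s11.png

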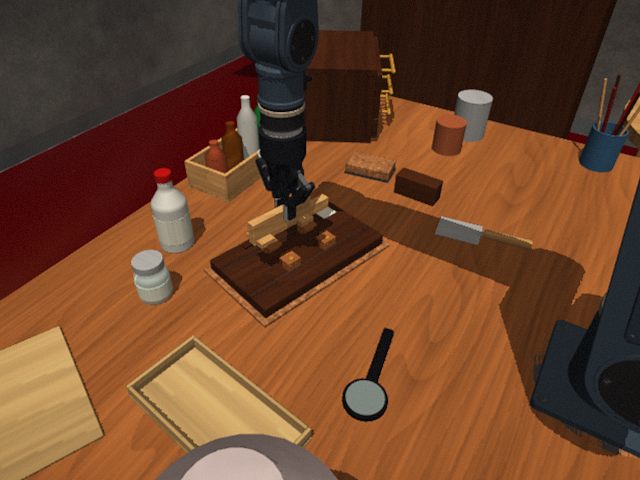

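send_rows(steps=[{"x": 6, "y": -4.2, "z": 0, "rx": 0, "ry": 0, "rz": 0}, {"x": 14, "y": -9.8, "z": 0, "rx": 0, "ry": 0, "rz": 0}, {"x": 20, "y": -14, "z": 0, "rx": 0, "ry": 0, "rz": 0}, {"x": 20, "y": -14, "z": 0, "rx": 0, "ry": 0, "rz": 0}, {"x": 20, "y": -14, "z": 0, "rx": 0, "ry": 0, "rz": 0}, {"x": 20, "y": -14, "z": 0, "rx": 0, "ry": 0, "rz": 0}, {"x": 20, "y": -14, "z": 0, "rx": 0, "ry": 0, "rz": 0}, {"x": 20, "y": -14, "z": 0, "rx": 0, "ry": 0, "rz": 0}, {"x": 20, "y": -14, "z": 0, "rx": 0, "ry": 0, "rz": 0}, {"x": 20, "y": -14, "z": 0, "rx": 0, "ry": 0, "rz": 0}, {"x": 20, "y": -14, "z": 0, "rx": 0, "ry": 0, "rz": 0}, {"x": 20, "y": -14, "z": 0, "rx": 0, "ry": 0, "rz": 0}, {"x": 20, "y": -14, "z": 0, "rx": 0, "ry": 0, "rz": 0}, {"x": 20, "y": -14, "z": 0, "rx": 0, "ry": 0, "rz": 0}, {"x": 13, "y": -9, "z": 0, "rx": 0, "ry": 0, "rz": 0}, {"x": 6, "y": -4, "z": 0, "rx": 0, "ry": 0, "rz": 0}], fingers=0)

```text
t: 19.98
tool_pos: [0.4549, 0.3564, 0.1302]
orientation: [-179.9, 0.1, 74.3]
ft_force: [-0.3, -0.4, -1.0]
width: 0.0146
```

send_rows(steps=[{"x": 0, "y": 0, "z": 0, "rx": 0, "ry": 0, "rz": -0.1064}, {"x": 0, "y": 0, "z": 0, "rx": 0, "ry": 0, "rz": -0.1064}, {"x": 0, "y": 0, "z": 0, "rx": 0, "ry": 0, "rz": -0.1064}, {"x": 0, "y": 0, "z": 0, "rx": 0, "ry": 0, "rz": -0.1064}, {"x": 0, "y": 0, "z": 0, "rx": 0, "ry": 0, "rz": -0.1064}, {"x": 0, "y": 0, "z": 0, "rx": 0, "ry": 0, "rz": -0.1064}, {"x": 0, "y": 0, "z": 0, "rx": 0, "ry": 0, "rz": -0.1064}, {"x": 0, "y": 0, "z": 0, "rx": 0, "ry": 0, "rz": -0.1064}, {"x": 0, "y": 0, "z": 0, "rx": 0, "ry": 0, "rz": -0.1064}, {"x": 0, "y": 0, "z": 0, "rx": 0, "ry": 0, "rz": -0.1064}, {"x": 0, "y": 0, "z": 0, "rx": 0, "ry": 0, "rz": -0.1064}, {"x": 0, "y": 0, "z": 0, "rx": 0, "ry": 0, "rz": -0.1064}, {"x": 0, "y": 0, "z": 0, "rx": 0, "ry": 0, "rz": -0.1064}, {"x": 0, "y": 0, "z": 0, "rx": 0, "ry": 0, "rz": -0.1064}, {"x": 0, "y": 0, "z": 0, "rx": 0, "ry": 0, "rz": -0.1064}, {"x": 0, "y": 0, "z": 0, "rx": 0, "ry": 0, "rz": -0.1064}, {"x": 0, "y": 0, "z": 0, "rx": 0, "ry": 0, "rz": 0}, {"x": 0, "y": 0, "z": 0, "rx": 0, "ry": 0, "rz": 0}, {"x": 0, "y": 0, "z": 0, "rx": 0, "ry": 0, "rz": 0}], fingers=0)

```text
t: 21.57
tool_pos: [0.4569, 0.354, 0.1311]
orientation: [-180.0, -0.0, 171.6]
ft_force: [0.6, -1.0, -1.6]
width: 0.0148
```

```bash
python3 - <<'E'
from h import *
from cell import state
a,W=snap('wrist','w12')
snap('side','s12')
E
```

```text
21.57 [456.9 354.  131.1] [-180.    -0.   171.6] [ 0.6 -1.  -1.6] 14.8
21.62 [456.9 354.2 131.3] [-180.    -0.   171.6] [-0.5 -0.3 -0.5] 14.9
```

View pics/w12.png

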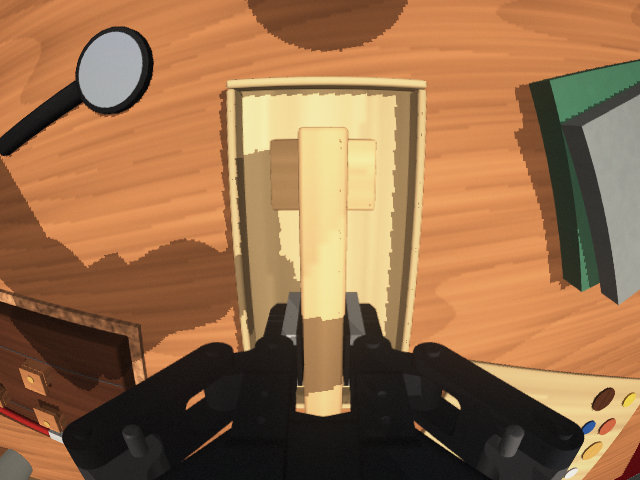

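View pics/s12.png

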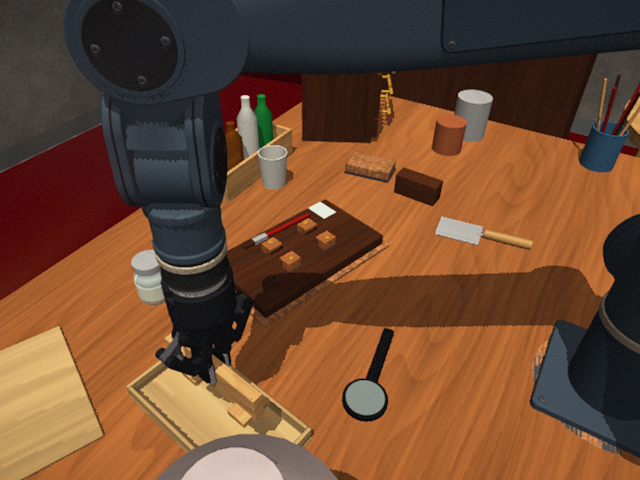

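send_rows(steps=[{"x": 0, "y": 0, "z": 8, "rx": 0, "ry": 0, "rz": 0}, {"x": 0, "y": 0, "z": 15, "rx": 0, "ry": 0, "rz": 0}, {"x": 0, "y": 0, "z": 18, "rx": 0, "ry": 0, "rz": 0}, {"x": 0, "y": 0, "z": 18, "rx": 0, "ry": 0, "rz": 0}, {"x": 0, "y": 0, "z": 14, "rx": 0, "ry": 0, "rz": 0}, {"x": 0, "y": 0, "z": 8, "rx": 0, "ry": 0, "rz": 0}, {"x": 0, "y": 0, "z": 4, "rx": 0, "ry": 0, "rz": 0}, {"x": 0, "y": 0, "z": 2, "rx": 0, "ry": 0, "rz": 0}, {"x": 0, "y": 0, "z": 0, "rx": 0, "ry": 0, "rz": 0}, {"x": 0, "y": 0, "z": 0, "rx": 0, "ry": 0, "rz": 0}, {"x": 0, "y": 0, "z": 0, "rx": 0, "ry": 0, "rz": 0}], fingers=0)

```text
t: 22.58
tool_pos: [0.458, 0.3549, 0.0459]
orientation: [179.9, 0.1, 171.7]
ft_force: [-0.2, 0.3, -0.4]
width: 0.0148
```

send_rows(steps=[{"x": 0, "y": 0, "z": 1.5, "rx": 0, "ry": 0, "rz": 0}, {"x": 0, "y": 0, "z": 1.5, "rx": 0, "ry": 0, "rz": 0}, {"x": 0, "y": 0, "z": 0.7, "rx": 0, "ry": 0, "rz": 0}, {"x": 0, "y": 0, "z": 0, "rx": 0, "ry": 0, "rz": 0}, {"x": 0, "y": 0, "z": 0, "rx": 0, "ry": 0, "rz": 0}, {"x": 0, "y": 0, "z": 0, "rx": 0, "ry": 0, "rz": 0}, {"x": 0, "y": 0, "z": 0, "rx": 0, "ry": 0, "rz": 0}], fingers=0)

```text
t: 23.17
tool_pos: [0.4571, 0.3544, 0.0409]
orientation: [-180.0, 0.0, 171.7]
ft_force: [0.4, 0.9, -1.8]
width: 0.0153
```

send_rows(steps=[{"x": 0, "y": 0, "z": 0.6, "rx": 0, "ry": 0, "rz": 0}, {"x": 0, "y": 0, "z": 0.4, "rx": 0, "ry": 0, "rz": 0}, {"x": 0, "y": 0, "z": 0, "rx": 0, "ry": 0, "rz": 0}, {"x": 0, "y": 0, "z": 0, "rx": 0, "ry": 0, "rz": 0}, {"x": 0, "y": 0, "z": 0, "rx": 0, "ry": 0, "rz": 0}], fingers=0)

```text
t: 23.58
tool_pos: [0.4571, 0.3544, 0.0409]
orientation: [180.0, 0.0, 171.7]
ft_force: [-2.4, -2.1, 5.8]
width: 0.0153
```

Contact with the tray floor (+5.8 N). Open partway and rise straight.

send_rows(steps=[{"x": 0, "y": 0, "z": 0, "rx": 0, "ry": 0, "rz": 0}, {"x": 0, "y": 0, "z": 0, "rx": 0, "ry": 0, "rz": 0}, {"x": 0, "y": 0, "z": 0, "rx": 0, "ry": 0, "rz": 0}, {"x": 0, "y": 0, "z": 0, "rx": 0, "ry": 0, "rz": 0}, {"x": 0, "y": 0, "z": 0, "rx": 0, "ry": 0, "rz": 0}, {"x": 0, "y": 0, "z": 0, "rx": 0, "ry": 0, "rz": 0}, {"x": 0, "y": 0, "z": -5, "rx": 0, "ry": 0, "rz": 0}, {"x": 0, "y": 0, "z": -15, "rx": 0, "ry": 0, "rz": 0}, {"x": 0, "y": 0, "z": -25, "rx": 0, "ry": 0, "rz": 0}, {"x": 0, "y": 0, "z": -30, "rx": 0, "ry": 0, "rz": 0}, {"x": 0, "y": 0, "z": -30, "rx": 0, "ry": 0, "rz": 0}, {"x": 0, "y": 0, "z": -30, "rx": 0, "ry": 0, "rz": 0}, {"x": 0, "y": 0, "z": -20, "rx": 0, "ry": 0, "rz": 0}, {"x": 0, "y": 0, "z": 0, "rx": 0, "ry": 0, "rz": 0}, {"x": 0, "y": 0, "z": 0, "rx": 0, "ry": 0, "rz": 0}, {"x": 0, "y": 0, "z": 0, "rx": 0, "ry": 0, "rz": 0}], fingers=0.5)

```text
t: 24.92
tool_pos: [0.4568, 0.3543, 0.1942]
orientation: [-180.0, -0.0, 171.7]
ft_force: [-0.2, -0.4, -0.6]
width: 0.0428
```

```bash
python3 - <<'E'
from h import *
from cell import state
a,W=snap('wrist','w13');z=W[...,2]
s=(np.hypot(W[...,0]-470,W[...,1]-352)<130)&(z>46)&(z<56)
print(cv2.minAreaRect(W[s][:,:2].astype(np.float32)),np.median(z[s]))
snap('side','s13');snap('top','t13')
E
```

```text
24.92 [456.8 354.3 194.2] [-180.    -0.   171.7] [-0.2 -0.4 -0.6] 42.8
((446.4610595703125, 355.56011962890625), (16.17354965209961, 128.35107421875), 81.64595794677734) 50.914169237083456
24.97 [456.4 354.  193.2] [-1.799e+02 -1.000e-01  1.717e+02] [-0.3 -0.1 -0.3] 42.6
25.02 [456.2 353.9 192.8] [-179.9   -0.2  171.7] [-0.5 -0.   0.4] 42.8
```

View pics/w13.png

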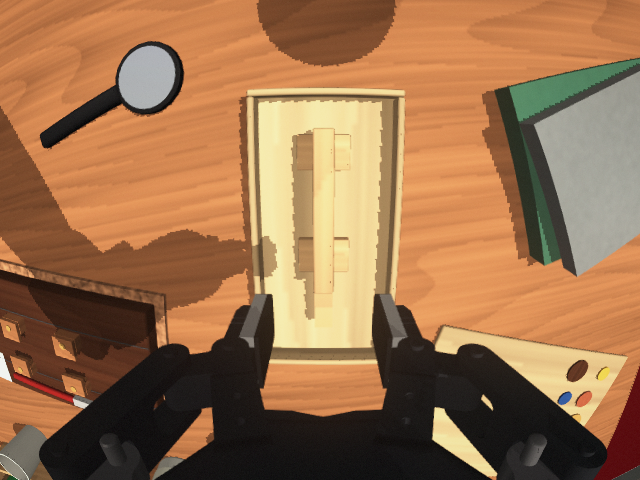

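View pics/s13.png

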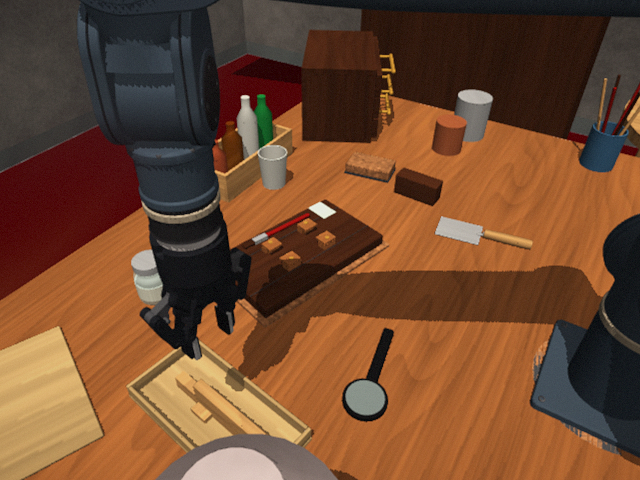

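View pics/t13.png

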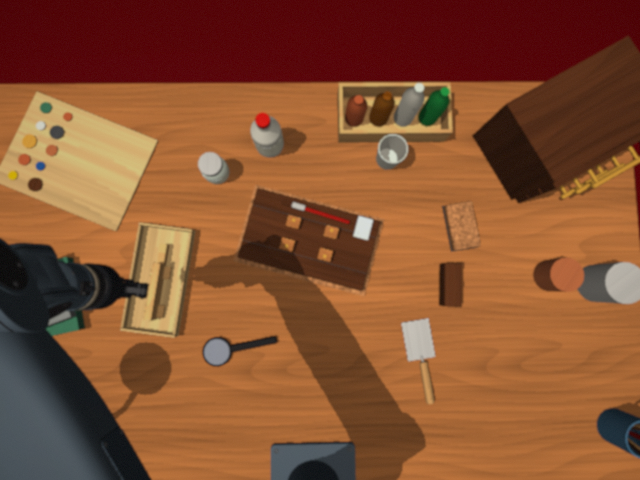

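The wrist view shows the batten upright on both feet in the middle of the tray (about 323, 210). The rib top is at 51 mm, which matches 6 mm floor plus 45 mm. The block (452, 284 in the top view) and the other objects are where they started, and the arm is clear, so I'm handing in.

```bash
python3 - <<'E'
from cell import robot
print(robot.finish_job())
E
```

```text
the job is handed in; nothing more can be done
None
```

The job is done and handed in at about 25 s of the 61 s allowed; no verdict was reported.

- **Knocking the batten:** I gripped the tapping block across its 40 mm width and pressed it against the tail end just above the panel, as a slow push rather than sharp taps. The batten slid about 41 mm (31 to 59 mm is clear), and the top view showed both feet out of the keepers. The force at the one reading taken mid-push was about 12 N, and the gripper did not touch the batten while it was stuck.
- **Putting the block back:** it stands on its long side on the bench, within a few millimetres of where it started.
- **Laying the batten in the tray:** I lifted it straight up, lowered it until it touched the tray floor (about 6 N), then opened the fingers and rose clear.

**Last checks:** the batten lies lengthwise in the tray. Its rib is at 81.6° where the tray reads 81.7°, its top is 51 mm up as it should be, and it stands on both feet. By eye in the side and top views, nothing else had moved.

**Disagreements:** the wrist and top cameras differed by about 2 mm in position. The arm stopped up to about 4 mm short of its commanded heights. I corrected for both as I went.

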